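Set a free-standing wind-up kitchen timer to 10 minutes

TASK

Set the wind-up kitchen timer on the worktop to 10 minutes: first wind its dial up past the 20-minute mark, then turn it back to 10 and let go. The dial is stiff and the timer is light, so press it down against the worktop while you turn, firmly enough that the base stays where it stands and does not spin round or slide, but not with more than about 20 N. Do not disturb the other things on the worktop.

Things in the scene. Friction and masses are not known exactly. Their poses are not given: they have to be found in the camera images.
- timer: kitchen timer loose on the worktop: white round base 70 mm across, 23 mm high, red dial on top; 51 mm high, 0.09 to 0.17 kg. Origin: centre of the base's underside; x points to the index mark (roughly at the robot at the start); the pose is the base's, not the dial's. Only friction (0.5 to 0.7) holds it: pressed with less than about 10 N it may spin with the dial; 12 to 20 N holds it
- timer_dial (a joint): dial angle relative to the base, rad. 0 = the 0 is at the index mark; grows counter-clockwise from above, which winds up. 1 minute = 6 degrees (0.1047 rad): 10 min = 1.047, 20 min = 2.094; stops at 0 and 5.236. White strokes every 5 minutes, rising clockwise from above. Starts at 0 to 0.4. Turning takes 0.10 N m plus 0.05 per rad/s; the dial stays where it is left
- timer_knob (a point): middle of the round fluted red knob of the dial, on the turning axis, 45 mm above the worktop: the knob is 28 mm in diameter and reaches from 38 to 51 mm above the worktop; grip it here. Below it the dial is a flat red disc 56 mm in diameter, 24 to 38 mm above the worktop
- timer_mark (a point): the index mark: a small black bar on the white shoulder of the timer's base, 34 mm from the middle axis and 22 mm above the worktop; what stands next to it on the dial is the time set
- worktop: the fixed worktop, marbled laminate; its upper face is z = 0. (Origin at a far point of its underside: of no use)
- honey: honey jar with a black lid, 63 mm in diameter, 94 mm high, loose, a bystander; origin at the centre of its underside
- mug: cream striped mug with a handle, 88 x 118 x 92 mm high, loose, a bystander; origin under the centre of its outline
- tea_box: red cardboard tea box, 69 x 133 x 66 mm high, loose, at the left; origin at the centre of its underside
- jam: glass jam jar with a lid, 68 mm in diameter, 84 mm high, loose, at the left; origin at the centre of its underside
- teaspoon: teaspoon with a red handle, 132 x 26 x 11 mm, lying loose in front of the microwave; origin at the centre of its underside
- tin: flat tin, 86 mm in diameter, 40 mm high, loose on the glass board at the right; origin at the centre of its underside
- pepper: grey and clear pepper shaker, 44 mm in diameter, 90 mm high, loose on the glass board at the right; origin at the centre of its underside
There are look-alikes about, which are no part of the job. Leave any blue or turquoise look-alike of the timer alone.

How it is judged:
On the way, in this order (a step that is already met when the one before it is completed fails the run):
1. the dial is wound up past 20 minutes (value of joint timer_dial above 2.0944 rad), for 0.1 s.
2. the dial is turned back to 10 minutes, within a minute and a half (value of joint timer_dial between 0.8901 and 1.2043 rad), for 0.3 s.
At the end, for the whole second after the job is handed in: The dial stands at 10 minutes within 1.5 minutes (0.89 to 1.204 rad); the timer stands upright and still on the worktop, its middle and its index mark each within 12 mm of where they were at the start (all of step 2 and distance of each of timer_mark, timer from where it was at the start of the episode below 0.012 m and angle between timer's own z axis and vertical below 0.05 rad and linear speed of timer below 0.01 m/s); the robot touches nothing.
It fails at once if the timer is pressed on the worktop with more than 25 N (contact force between timer and worktop above 25 N).
It fails at once if the timer's base spins, slides or is lifted: its middle or its index mark gets more than 12 mm from where it was at the start (distance of any of timer_mark, timer from where it was at the start of the episode above 0.012 m).
It fails at once if another thing on the worktop is shoved by more than 20 mm (distance of any of honey, mug, tea_box, jam, teaspoon, tin, pepper from where it was at the start of the episode above 0.02 m).
It also fails if it takes over 61 s, if anything falls off the work surface, if the arm or the gripper's body presses on something with over 40 N, if the wrist force passes 120 N, or if a joint passes its speed limit or range.

ROBOT

A 6-joint arm with a two-finger parallel gripper is mounted at the origin on a cart in front of the work surface, level with it; the furniture and walls round the work are solid. World frame = base frame: x ahead of the robot, y to its left, z up, the work surface at z = 0. Lengths are in m, angles in rad, forces in N, time in s.
With the tool pointing down it reaches from about 0.25 to 0.8 m from the base axis. Payload 3.9 kg.
Tool frame: the origin (TCP) lies between the finger pads; the fingertips stand 8 mm ahead of it and the grasp point (between the pads) lies 11 mm behind it; z points along the fingers, y is the line along which they close (so a half turn about z gives the same grasp; the last joint's range is limited). The gripper opens to 85 mm and grips with 20 to 120 N. Pads are 22 mm wide; open, the fingers measure 114 mm over their backs; the gripper's body (76 mm by 85 mm) begins 54 mm behind the grasp point. The pads swing forward as they close: fully open they stand 13 mm farther back than shut.
Start: joints at [1.309, 0.26, -0.138, 1.173, 0, 1.571], TCP at [0.136, 0.507, 0.239] pointing down, gripper open.
Joint ranges: [-2.78, 2.78], [-0.83, 1.72], [-1.28, 1.37], [-1.9, 2.12], [-1.57, 1.48], [-3.14, 3.14]. Speed limits (rad/s): [2.57, 2.57, 3.14, 3.14, 3.14, 3.14].

INTERFACE

Orientations are given as a unit quaternion [x, y, z, w].
In Python, from workcell import env, imaging, ticket gives the robot as it stands.
- The arm moves only by the tool servo_tool, never from a script. Its arguments are lists of equal length, an entry for each row: "rot": the turn, a rotation vector about the tool's x, y, z in degrees, a list of three; "translation": the shift along the tool's x, y, z in cm, a list of three; "fingers": the opening, from 0 (shut) to 1 (fully open). A call has 1 to 20 rows; each row shifts and turns the commanded pose from where the row before left it, along the tool's axes as they then stand; what a row does not reach is not made up. A row lasts 1/8 s, in which the tool goes at most 62.5 mm and 10.7 degrees, less where a joint would pass 70% of its speed; a pose out of reach is approached as far as the arm can. A call is refused whole if a number of a shift passes 6.25 or a number of a turn 10.7, either way. A call with a gripper value outside its range is refused whole. The fingers move at their own pace and stop on an object; "force" is the grip in N (left out, the last holds). Time passes only in rows, so rows that do not move let the fingers close. It gives the time, the measured TCP pose, the force, the opening and the grip force at its end, in the units of the state.
- env.observe(): the state, without advancing time (a new reading comes with each control period).
- imaging.snapshot(name): name is "scene" or "top" or "wrist"; returns the picture (420x560x3 uint8, red, green, blue); there is no depth.
- imaging.get_calibration(name): a dict with "vertical_fov" (degrees; the focal length in pixels is half the picture's height over the tangent of half this angle, whatever the lens; pixels are square), "cx", "cy" (the principal point, pixels), "R" (3x3) and "t" (3): a world point X has camera coordinates R X + t; the wrist camera has in their place "T_tool_cam" (4x4, takes a point from camera to tool coordinates, whose origin is the TCP and whose axes are the flange's). Camera axes: x right, y down, z forward; pixel columns grow to the right and rows downward; lengths in m; the calibration is good to about 2 mm. The wrist camera is an equidistant fisheye: a pixel r from the principal point sees the ray r / f radians off the axis. A picture is of the moment at which its call begins: read the wrist's pose just before it. get_calibration takes no time and is no camera call.
- ticket.finish_job(): hands the job in; it is judged then, once.
Trained networks look in the newest picture that a camera, given by its name, has taken for a name from the list of things; names that differ only in an ending like _2 or _b are one class to them, and where a whole thing is asked for, a point or a joint stands for the part that bears it (a point fixed in the world has none). Each returns a list of dicts, best first, with "confidence" (0 to 1); they miss things now and then, are a little off and sometimes report something else, mostly with a low value. They report only what shows in the picture. A call takes as long as a camera call. They do not tell look-alikes from the thing itself.
- imaging.look_for(target, camera): "extent" ([centre column, centre row, width, height] in pixels, round what is visible of it).
The state is a dict: "t": time; "joint_pos": joint angles; "qd": joint speeds; "joint_torque": joint torques, N m; "tool_pos": TCP position; "tcp_rot": TCP orientation; "ft_force": force on the tool from outside, world axes, zero at the start; "ft_torque": the same for the moment, N m; "width": opening from 0.0 (shut) to 1.0 (fully open); "grip_force": force on a finger pad.
Only numpy, scipy, OpenCV 4.12 (cv2) and the standard library are available. Lean on these libraries where they do the work, as an engineer would, in place of code of your own. Each camera call takes 0.05 s, during which the arm holds its last target. There are 200 camera calls.

## Working session

There is one attempt and no reset: what is moved stays moved. The work goes in short steps, Python scripts to look and compute and a tool call to move; the robot and the scene stay as the last step left them, time stands still between calls to the robot, and variables do not carry over. Pictures are saved under pics/ and viewed, at most 13 in all, crops included, and the job is handed in when it is done.

Besides the shell and the picture viewer there is one more tool, called after ">>>" by a JSON object that holds its "fn" and its "kwargs", one argument or row to a line. servo_tool: Moves the arm, as the interface text tells. Its arguments: {"type":"object","properties":{"rot":{"type":"array","items":{"type":"array","items":{"type":"number"}}},"translation":{"type":"array","items":{"type":"array","items":{"type":"number"}}},"fingers":{"type":"array","items":{"type":"number"}},"force":{"type":"number"}},"required":["rot","translation","fingers"]}

```bash
mkdir -p pics; ls
python3 - <<'E'
from workcell import env, imaging
import cv2, numpy as np
s=env.observe(); print(s)
for n in ("scene","top"):
    im=imaging.snapshot(n); cv2.imwrite(f"pics/{n}0.png",im[:,:,::-1])
    c=imaging.get_calibration(n); print(n,c)
    for k in ("timer","timer_knob","timer_mark"):
        print(k,imaging.look_for(k,n)[:4])
print(imaging.get_calibration("wrist"))
a=cv2.imread("pics/scene0.png");cv2.imwrite("pics/s.png",a)
E
```

```text
pics
{'t': 0.0, 'joint_pos': array([ 1.30898604e+00,  2.60710065e-01, -1.39363544e-01,  1.17266115e+00,
        5.37488919e-05,  1.57078136e+00]), 'qd': array([ 1.35576365e-04, -1.24071806e-03,  3.69705250e-04, -6.53346414e-05,
       -2.39846464e-04,  1.19538909e-05]), 'joint_torque': array([-2.36892731e-03, -4.05675352e+01,  2.53923851e+01,  1.85489928e-02,
       -1.87675573e-04,  4.58193227e-06]), 'tool_pos': array([0.13570252, 0.50649151, 0.23845329]), 'tcp_rot': array([ 1.30524138e-01,  9.91444658e-01, -9.57413676e-04, -1.53164877e-04]), 'ft_force': array([ 0.17871019, -0.39002766, -0.08273731]), 'ft_torque': array([-0.02138622, -0.01712716, -0.0360038 ]), 'grip_force': 0.0, 'width': 1.0014165650190436}
scene {'vertical_fov': 57.18702138500226, 'cx': 283.50637361231276, 'cy': 207.10664709959354, 'R': array([[-0.95358061,  0.30102657, -0.00818654],
       [ 0.19086666,  0.58314597, -0.78962693],
       [-0.23292474, -0.75453547, -0.61353263]]), 't': array([ 0.46768801, -0.1570538 ,  1.52313501])}
timer [{'extent': [325.7, 233.7, 21.2, 19.8], 'confidence': 0.81}, {'extent': [350.
[... 852 characters left out ...]
knob [{'extent': [124.2, 284.9, 16.9, 21.1], 'confidence': 0.93}, {'extent': [240.1, 263.6, 19.5, 18.9], 'confidence': 0.63}]
timer_mark [{'extent': [123.3, 284.6, 19.2, 19.9], 'confidence': 0.74}, {'extent': [244.0, 261.7, 23.4, 19.0], 'confidence': 0.64}]
{'vertical_fov': 65.70646984690485, 'cx': 278.2848315093532, 'cy': 210.33792166942558, 'T_tool_cam': array([[ 5.35839451e-04, -9.63922216e-01, -2.66183535e-01,
         6.73673683e-02],
       [ 9.99999659e-01,  3.49261452e-04,  7.48274666e-04,
        -7.43248506e-04],
       [-6.28310926e-04, -2.66183845e-01,  9.63922075e-01,
        -1.35074926e-01],
       [ 0.00000000e+00,  0.00000000e+00,  0.00000000e+00,
         1.00000000e+00]])}
```

View pics/scene0.png

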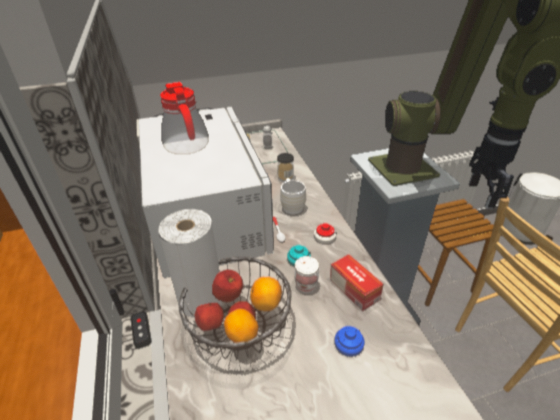

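View pics/top0.png

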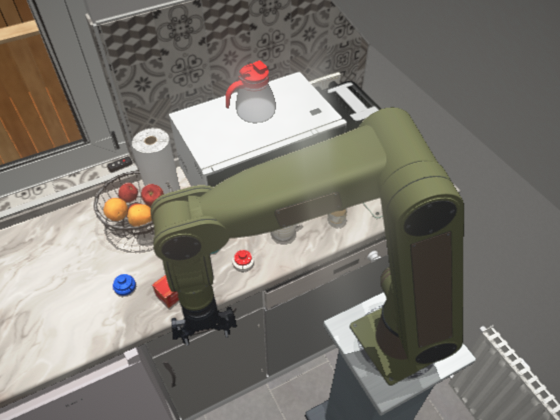

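The red-and-white timer is at scene (326,234) and top (242,260). The turquoise look-alike is at scene (298,255) and the blue one at (350,341). The mug is at (293,197), the jam jar at (307,275) and the tea box at (356,281).

```bash
cat > h.py <<'E'
from workcell import env, imaging
import cv2, numpy as np
from scipy.spatial.transform import Rotation as Ro
def ray(n,uv):
    c=imaging.get_calibration(n); f=210/np.tan(np.radians(c["vertical_fov"]/2))
    d=np.array([(uv[0]-c["cx"])/f,(uv[1]-c["cy"])/f,1.]); R=c["R"]
    d=R.T@d; return -R.T@c["t"], d/np.linalg.norm(d)
def plane(n,uv,z):
    o,d=ray(n,uv); return o+d*(z-o[2])/d[2]
def wray(uv,s):
    c=imaging.get_calibration("wrist"); f=210/np.tan(np.radians(c["vertical_fov"]/2))
    p=np.array([uv[0]-c["cx"],uv[1]-c["cy"]]); r=np.hypot(*p); th=r/f
    d=np.array([*(p/max(r,1e-9)*np.sin(th)),np.cos(th)]); T=c["T_tool_cam"]; R=Ro.from_quat(s["tcp_rot"]).as_matrix()
    return s["tool_pos"]+R@T[:3,3], R@T[:3,:3]@d
def wplane(uv,s,z):
    o,d=wray(uv,s); return o+d*(z-o[2])/d[2]
E
python3 - <<'E'
from h import *
print(plane("scene",(325.7,233.7),.025),plane("top",(241.9,260.5),.025))
for k,z in (("honey",.045),("mug",.045),("tea_box",.033),("jam",.042),("teaspoon",.005),("tin",.05),("pepper",.05)):
    for r in imaging.look_for(k,"scene")[:2]: print(k,r['confidence'],r['extent'],plane("scene",r['extent'][:2],z))
print(plane("scene",(298,255),.025))
s=env.observe(); print(Ro.from_quat(s["tcp_rot"]).as_matrix().round(3))
E
```

```text
[0.44821037 0.29613883 0.025     ] [0.43804804 0.28739954 0.025     ]
honey 0.62 [286.6, 169.1, 20.6, 27.4] [ 0.45819778 -0.06265159  0.045     ]
mug 0.95 [294.3, 198.1, 23.2, 35.2] [0.48943218 0.11825535 0.045     ]
tea_box 0.97 [355.3, 283.4, 53.8, 55.9] [0.45312959 0.50962617 0.033     ]
tea_box 0.48 [305.8, 274.9, 20.3, 37.1] [0.56662701 0.44165766 0.033     ]
jam 0.72 [306.0, 275.6, 23.2, 38.1] [0.57001545 0.4517279  0.042     ]
teaspoon 0.65 [305.8, 276.6, 23.6, 38.5] [0.55932339 0.42395664 0.005     ]
teaspoon 0.61 [279.2, 229.0, 11.5, 27.2] [0.57081757 0.2090587  0.005     ]
tin 0.56 [306.6, 275.6, 21.2, 38.5] [0.57121589 0.45892947 0.05      ]
pepper 0.64 [266.8, 136.8, 17.6, 21.7] [ 0.46183191 -0.32401975  0.05      ]
pepper 0.62 [327.0, 235.3, 17.3, 20.8] [0.45939106 0.32933929 0.05      ]
[0.55904986 0.35651247 0.025     ]
[[-0.966  0.259 -0.   ]
 [ 0.259  0.966 -0.   ]
 [ 0.    -0.    -1.   ]]
```

>>> {"fn": "servo_tool", "kwargs": {
  "rot": [
    [0,0,0],
    [0,0,0],
    [0,0,0],
    [0,0,0],
    [0,0,0],
    [0,0,0],
    [0,0,0],
    [0,0,0],
    [0,0,0],
    [0,0,0],
    [0,0,0],
    [0,0,0]
  ],
  "translation": [
    [-3.5,-1.3,0],
    [-3.5,-1.3,0],
    [-3.5,-1.3,0],
    [-3.5,-1.3,0],
    [-3.5,-1.3,0],
    [-3.5,-1.3,0],
    [-3.5,-1.3,0],
    [-3.5,-1.3,0],
    [-3.5,-1.2,0],
    [-3.5,-1.2,0],
    [0,0,0],
    [0,0,0]
  ],
  "fingers": [1,1,1,1,1,1,1,1,1,1,1,1]
}}

```text
t: 2.25
tool_pos: [0.4404, 0.2929, 0.2392]
tcp_rot: [0.131, 0.991, 0.0, -0.0]
ft_force: [-0.5, -0.4, -0.7]
width: 0.998
grip_force: 0.0
```

Run:
```python
from h import *
s=env.observe(); im=imaging.snapshot("wrist")
print(s["t"],s["tool_pos"],s["joint_pos"].round(3),s["ft_force"])
cv2.imwrite("pics/w1.png",im[:,:,::-1])
for k,z in (("timer",.025),("timer_knob",.045),("timer_mark",.022)):
    for r in imaging.look_for(k,"wrist")[:3]: print(k,r, wplane(r["extent"][:2],s,z))
```

```text
2.25 [0.44042487 0.29292248 0.23921727] [ 5.870e-01  2.670e-01 -1.280e-01  1.176e+00  1.000e-03  8.490e-01] [-0.49445851 -0.44742205 -0.67706484]
timer {'extent': [537.3, 187.7, 40.9, 51.2], 'confidence': 0.78} [0.53029001 0.64370429 0.025     ]
timer {'extent': [270.4, 190.2, 59.7, 61.3], 'confidence': 0.75} [0.44385596 0.28252773 0.025     ]
timer {'extent': [345.9, 262.1, 56.7, 56.5], 'confidence': 0.56} [0.55105178 0.3463736  0.025     ]
timer_knob {'extent': [535.3, 189.1, 41.6, 49.1], 'confidence': 0.85} [0.52238996 0.62044911 0.045     ]
timer_knob {'extent': [346.6, 260.4, 55.0, 58.5], 'confidence': 0.71} [0.53913655 0.34543856 0.045     ]
timer_knob {'extent': [268.8, 189.3, 58.2, 58.4], 'confidence': 0.68} [0.43858163 0.28273323 0.045     ]
timer_mark {'extent': [269.5, 191.2, 62.6, 58.1], 'confidence': 0.97} [0.44527804 0.28103341 0.022     ]
timer_mark {'extent': [534.0, 187.8, 43.2, 45.3], 'confidence': 0.72} [0.53011338 0.63945637 0.022     ]
timer_mark {'extent': [345.2, 260.8, 58.0, 56.9], 'confidence': 0.6} [0.55061503 0.34617459 0.022     ]
```

View pics/w1.png

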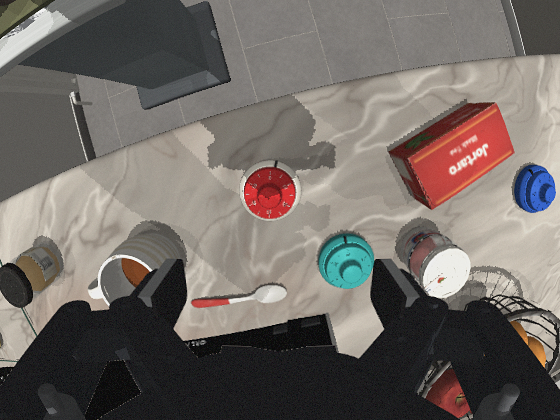

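The wrist view has the red timer at (270,191), with its index mark near (276,164). The turquoise look-alike is at (346,261), the spoon at (240,295) and the mug at (140,270), all clear of the gripper. I'll refine the centre and dial angle.

Run:
```python
from h import *
s=env.observe(); im=cv2.imread("pics/w1.png")
c=im[145:240,220:325]; cv2.imwrite("pics/w1c.png",cv2.resize(c,None,fx=6,fy=6,interpolation=cv2.INTER_CUBIC))
h=cv2.cvtColor(im,cv2.COLOR_BGR2HSV)
m=(((h[...,0]<8)|(h[...,0]>172))&(h[...,1]>130)&(h[...,2]>60)).astype(np.uint8); m[:145]=0;m[240:]=0;m[:,:220]=0;m[:,325:]=0
cn=max(cv2.findContours(m,0,2)[0],key=cv2.contourArea); hull=cv2.convexHull(cn)
e=cv2.fitEllipse(hull); print(e, wplane(e[0],s,.036))
# hull pts at disc top plane
p=np.array([wplane(q[0],s,.036)[:2] for q in hull.astype(float)]); (x,y),r=cv2.minEnclosingCircle(p.astype(np.float32)); print(x,y,r)
```

```text
((269.23492431640625, 192.32643127441406), (51.0792236328125, 51.35503005981445), 173.14044189453125) [0.44338114 0.28207839 0.036     ]
0.44372987747192383 0.2820078730583191 0.028333213180303574
```

View pics/w1c.png

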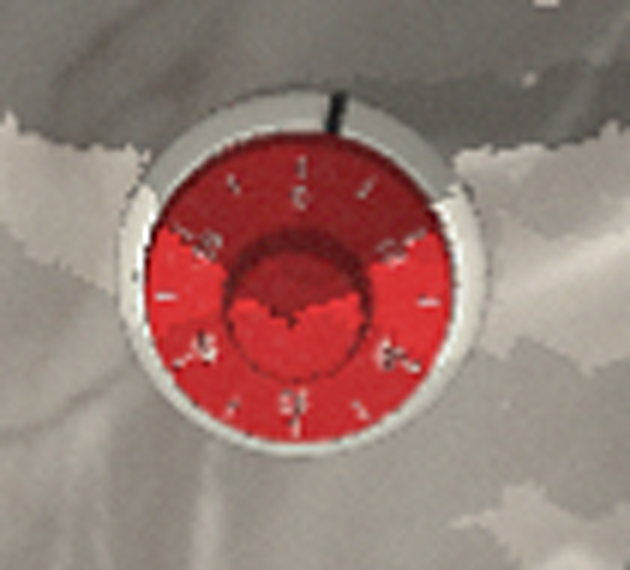

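>>> {"fn": "servo_tool", "kwargs": {
  "rot": [
    [0,0,0],
    [0,0,0],
    [0,0,0],
    [0,0,0],
    [0,0,0]
  ],
  "translation": [
    [-0.6,-1,3],
    [0,0,4],
    [0,0,4],
    [0,0,0],
    [0,0,0]
  ],
  "fingers": [0.65,0.65,0.65,0.65,0.65]
}}

```text
t: 3.08
tool_pos: [0.4445, 0.2824, 0.1306]
tcp_rot: [0.13, 0.991, 0.001, 0.001]
ft_force: [0.0, -0.1, -0.4]
width: 0.65
grip_force: 0.0
```

Run:
```python
from h import *
im=cv2.imread("pics/w1.png")
s1=dict(tool_pos=np.array([0.44042487,0.29292248,0.23921727]),tcp_rot=np.array([.1305,.99144,0,0]))
u=lambda x,y:(220+x/6-.4,145+y/6-.4)
C=np.array([.4436,.282])
for n,q,z in (("mark",u(337,112),.022),("zero",u(302,165),.038),("opp30",u(297,425),.038)):
    p=wplane(q,s1,z)[:2]-C; print(n,np.hypot(*p),np.degrees(np.arctan2(p[1],p[0])))
s=env.observe(); im=imaging.snapshot("wrist"); cv2.imwrite("pics/w2.png",im[:,:,::-1]); im=im[:,:,::-1].copy()
print(s["t"],s["tool_pos"],s["joint_pos"].round(3),s["ft_force"],s["width"])
h=cv2.cvtColor(im,cv2.COLOR_BGR2HSV)
m=(((h[...,0]<8)|(h[...,0]>172))&(h[...,1]>130)&(h[...,2]>60)).astype(np.uint8)
for cn in sorted(cv2.findContours(m,0,2)[0],key=cv2.contourArea)[-3:]:
    hull=cv2.convexHull(cn)
    p=np.array([wplane(q[0],s,.036)[:2] for q in hull.astype(float)]); print(cv2.contourArea(cn),cv2.minEnclosingCircle(p.astype(np.float32)))
```

```text
mark 0.029821960370287837 152.43008749475663
zero 0.021810943682908118 163.67205328443714
opp30 0.025314827105283315 -16.46723101286342
3.075 [0.4444752  0.28243902 0.13061371] [ 0.566  0.332 -0.333  0.904  0.     0.827] [ 0.01975682 -0.10826248 -0.36616808] 0.6499902918473883
2480.5 ((0.4164809584617615, 0.49032458662986755), 0.0745183452963829)
4165.0 ((0.44360020756721497, 0.28142493963241577), 0.02829860895872116)
6214.0 ((0.44170334935188293, 0.4896456003189087), 0.07882668823003769)
```

View pics/w2.png

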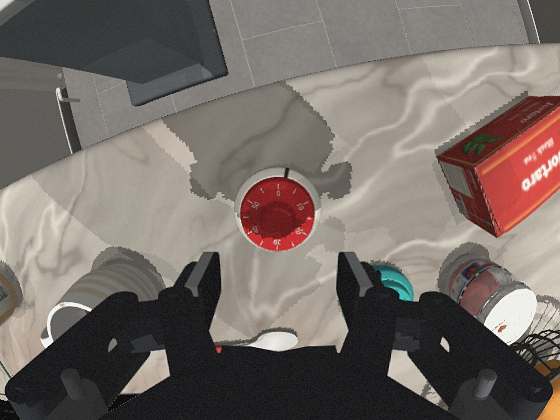

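The timer centre is at (0.4436, 0.2816), within 1 mm of the TCP. The dial starts at about 0.2 rad. I'll descend over the knob.

>>> {"fn": "servo_tool", "kwargs": {
  "rot": [
    [0,0,0],
    [0,0,0],
    [0,0,0],
    [0,0,0],
    [0,0,0],
    [0,0,0],
    [0,0,0]
  ],
  "translation": [
    [0.05,-0.1,2.5],
    [0,0,2.5],
    [0,0,1.5],
    [0,0,1],
    [0,0,0.5],
    [0,0,0],
    [0,0,0]
  ],
  "fingers": [0.6,0.6,0.6,0.6,0.6,0.6,0.6]
}}

```text
t: 4.0
tool_pos: [0.4437, 0.2811, 0.0498]
tcp_rot: [0.131, 0.991, 0.0, 0.0]
ft_force: [0.5, -0.0, -0.5]
width: 0.606
grip_force: 0.0
```

Run:
```python
from h import *
s=env.observe(); im=imaging.snapshot("wrist"); cv2.imwrite("pics/w3.png",cv2.resize(im[120:330,130:410,::-1],None,fx=2,fy=2))
print(s["t"],s["tool_pos"],s["ft_force"],s["ft_torque"])
```

```text
4.0 [0.4437185  0.28110509 0.04982616] [ 0.54710689 -0.03200516 -0.49624378] [ 0.01770766  0.06150651 -0.03113256]
```

View pics/w3.png

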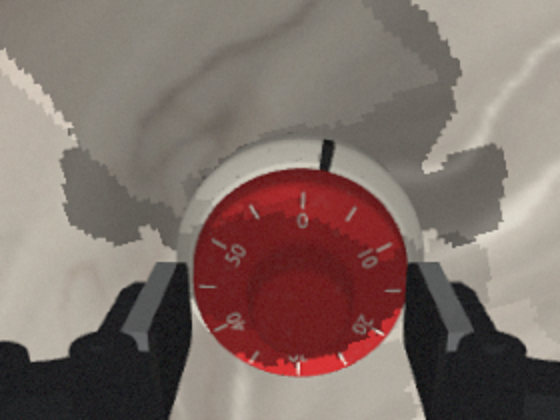

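The knob is centred between the fingers (knob at x≈300, pads at 190 and 410). I'll close gently.

>>> {"fn": "servo_tool", "kwargs": {
  "rot": [
    [0,0,0],
    [0,0,0],
    [0,0,0],
    [0,0,0],
    [0,0,0],
    [0,0,0],
    [0,0,0],
    [0,0,0]
  ],
  "translation": [
    [0,0,0],
    [0,0,0],
    [0,0,0],
    [0,0,0],
    [0,0,0],
    [0,0,0],
    [0,0,0],
    [0,0,0]
  ],
  "fingers": [0.5,0.4,0.36,0.3,0.25,0.25,0.25,0.25],
  "force": 45
}}

```text
t: 5.05
tool_pos: [0.4436, 0.2812, 0.0496]
tcp_rot: [0.13, 0.991, 0.0, 0.0]
ft_force: [0.1, 2.0, 4.4]
width: 0.262
grip_force: 42.3
```

>>> {"fn": "servo_tool", "kwargs": {
  "rot": [
    [0,0,0],
    [0,0,0],
    [0,0,0]
  ],
  "translation": [
    [0,0,0.05],
    [0,0,0],
    [0,0,0]
  ],
  "fingers": [0.15,0.15,0.15],
  "force": 45
}}

```text
t: 5.42
tool_pos: [0.4436, 0.2812, 0.0494]
tcp_rot: [0.13, 0.991, 0.0, 0.0]
ft_force: [-1.5, 0.7, 6.5]
width: 0.256
grip_force: 43.5
```

>>> {"fn": "servo_tool", "kwargs": {
  "rot": [
    [0,0,0],
    [0,0,0],
    [0,0,0],
    [0,0,0]
  ],
  "translation": [
    [0,0,0.05],
    [0,0,0.05],
    [0,0,0],
    [0,0,0]
  ],
  "fingers": [0.15,0.15,0.15,0.15]
}}

```text
t: 5.92
tool_pos: [0.4438, 0.2813, 0.0493]
tcp_rot: [0.13, 0.991, 0.001, 0.001]
ft_force: [-2.3, 0.1, 12.7]
width: 0.259
grip_force: 44.8
```

>>> {"fn": "servo_tool", "kwargs": {
  "rot": [
    [0,0,0],
    [0,0,0],
    [0,0,-2],
    [0,0,-3],
    [0,0,-3],
    [0,0,-3],
    [0,0,0]
  ],
  "translation": [
    [0,0,0.04],
    [0,0,0],
    [0,0,0],
    [0,0,0],
    [0,0,0],
    [0,0,0],
    [0,0,0]
  ],
  "fingers": [0.15,0.15,0.15,0.15,0.15,0.15,0.15]
}}

```text
t: 6.8
tool_pos: [0.4437, 0.2809, 0.0492]
tcp_rot: [0.035, 0.999, 0.0, 0.001]
ft_force: [-2.9, -1.2, 16.8]
width: 0.257
grip_force: 45.4
```

Run:
```python
from h import *
s=env.observe(); im=imaging.snapshot("wrist"); cv2.imwrite("pics/w4.png",cv2.resize(im[120:330,130:410,::-1],None,fx=2,fy=2))
print(s["t"],s["tool_pos"],s["ft_force"],s["ft_torque"],s["joint_pos"])
R=Ro.from_quat(s["tcp_rot"]).as_matrix(); print(np.degrees(np.arctan2(R[1,0],R[0,0])))
```

```text
6.8 [0.44372389 0.28094226 0.0491623 ] [-2.90203902 -1.15862619 16.79845116] [-0.14774849  0.5633092  -0.0772128 ] [ 5.64602988e-01  4.14731812e-01 -4.51921550e-01  7.02528218e-01
 -2.80581694e-04  6.34382236e-01]
176.00189992458675
```

View pics/w4.png

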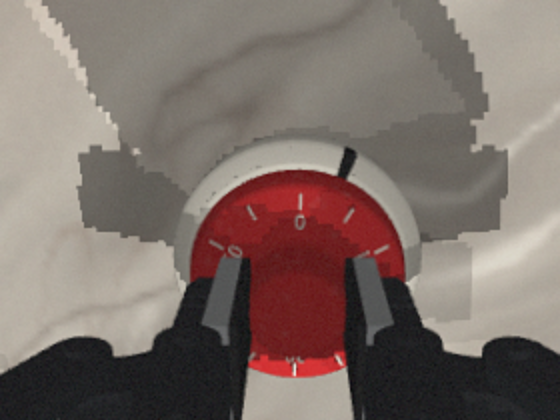

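The dial follows the gripper while the base stays put (the mark now reads clockwise of the 0, as expected). I'll continue winding.

>>> {"fn": "servo_tool", "kwargs": {
  "rot": [
    [0,0,-3],
    [0,0,-3],
    [0,0,-3],
    [0,0,-3],
    [0,0,-3],
    [0,0,-3],
    [0,0,-3],
    [0,0,-3],
    [0,0,-3]
  ],
  "translation": [
    [0,0,-0.01],
    [0,0,0],
    [0,0,0],
    [0,0,0],
    [0,0,0],
    [0,0,0],
    [0,0,0],
    [0,0,0],
    [0,0,0]
  ],
  "fingers": [0.15,0.15,0.15,0.15,0.15,0.15,0.15,0.15,0.15]
}}

```text
t: 7.98
tool_pos: [0.4438, 0.2802, 0.0492]
tcp_rot: [-0.2, 0.98, -0.001, 0.001]
ft_force: [-2.4, -2.3, 16.2]
width: 0.26
grip_force: 45.5
```

>>> {"fn": "servo_tool", "kwargs": {
  "rot": [
    [0,0,-3],
    [0,0,-3],
    [0,0,-3],
    [0,0,-3],
    [0,0,-3],
    [0,0,-3],
    [0,0,-3],
    [0,0,-3],
    [0,0,-3]
  ],
  "translation": [
    [0,0,0],
    [0,0,0],
    [0,0,0],
    [0,0,0],
    [0,0,0],
    [0,0,0],
    [0,0,0],
    [0,0,0],
    [0,0,0]
  ],
  "fingers": [0.15,0.15,0.15,0.15,0.15,0.15,0.15,0.15,0.15]
}}

```text
t: 9.1
tool_pos: [0.4444, 0.2795, 0.0492]
tcp_rot: [-0.423, 0.906, -0.002, 0.001]
ft_force: [-1.5, -4.4, 15.2]
width: 0.26
grip_force: 45.4
```

The lateral force is building because the grip is slightly off-centre, so I'll relieve it as I go.

>>> {"fn": "servo_tool", "kwargs": {
  "rot": [
    [0,0,0],
    [0,0,0],
    [0,0,0]
  ],
  "translation": [
    [0.08,-0.03,0],
    [0.07,-0.03,0],
    [0,0,0]
  ],
  "fingers": [0.15,0.15,0.15]
}}

```text
t: 9.48
tool_pos: [0.4443, 0.2792, 0.0492]
tcp_rot: [-0.422, 0.906, -0.001, 0.002]
ft_force: [-0.6, -1.0, 13.5]
width: 0.26
grip_force: 45.0
```

Run:
```python
from h import *
s=env.observe(); im=imaging.snapshot("wrist"); cv2.imwrite("pics/w5.png",cv2.resize(im[120:330,130:410,::-1],None,fx=2,fy=2))
print(s["t"],s["tool_pos"],s["ft_force"],s["ft_torque"],s["joint_pos"])
```

```text
9.475 [0.44427738 0.27919231 0.04921599] [-0.61766582 -1.00149134 13.49206572] [-0.29428699  0.05693609 -0.09781177] [ 0.56215117  0.41319734 -0.45446431  0.70016227 -0.00184272 -0.30980069]
```

View pics/w5.png

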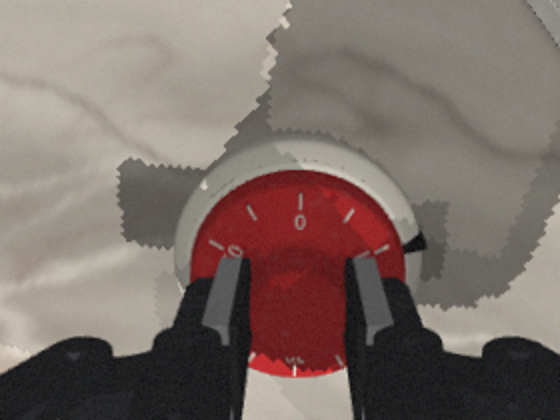

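>>> {"fn": "servo_tool", "kwargs": {
  "rot": [
    [0,0,0],
    [0,0,-3],
    [0,0,-3],
    [0,0,-3],
    [0,0,-3],
    [0,0,-3],
    [0,0,-3],
    [0,0,-3],
    [0,0,-3],
    [0,0,-3]
  ],
  "translation": [
    [0,0,0.04],
    [0,-0.01,0],
    [0,-0.01,0],
    [0,-0.01,0],
    [0,-0.01,0],
    [0,-0.01,0],
    [0,-0.01,0],
    [0,-0.01,0],
    [0,-0.01,0],
    [0,-0.01,0]
  ],
  "fingers": [0.15,0.15,0.15,0.15,0.15,0.15,0.15,0.15,0.15,0.15]
}}

```text
t: 10.78
tool_pos: [0.4453, 0.2788, 0.0492]
tcp_rot: [-0.623, 0.782, -0.001, 0.002]
ft_force: [0.0, -2.9, 16.9]
width: 0.263
grip_force: 45.5
```

>>> {"fn": "servo_tool", "kwargs": {
  "rot": [
    [0,0,-3],
    [0,0,-3],
    [0,0,-3],
    [0,0,-3],
    [0,0,-3],
    [0,0,-3],
    [0,0,-3],
    [0,0,-3],
    [0,0,-3],
    [0,0,0],
    [0,0,0]
  ],
  "translation": [
    [0,-0.01,0],
    [0,-0.01,0],
    [0,-0.01,0],
    [0,-0.01,0],
    [0,-0.01,0],
    [0,-0.01,0],
    [0,-0.01,0],
    [0,-0.01,0],
    [0,-0.01,0],
    [0,0,0],
    [0,0,0]
  ],
  "fingers": [0.15,0.15,0.15,0.15,0.15,0.15,0.15,0.15,0.15,0.15,0.15]
}}

```text
t: 12.15
tool_pos: [0.4463, 0.2788, 0.0492]
tcp_rot: [0.788, -0.616, 0.002, -0.001]
ft_force: [-0.4, -2.2, 16.6]
width: 0.259
grip_force: 45.5
```

Run:
```python
from h import *
s=env.observe(); im=imaging.snapshot("wrist"); cv2.imwrite("pics/w6.png",cv2.resize(im[120:330,130:410,::-1],None,fx=2,fy=2))
print(s["t"],s["tool_pos"],s["ft_force"],s["ft_torque"],s["joint_pos"])
R=Ro.from_quat(s["tcp_rot"]).as_matrix(); print(np.degrees(np.arctan2(R[1,0],R[0,0])))
```

```text
12.15 [0.44625097 0.27876167 0.04917577] [-0.41300932 -2.18419186 16.60238792] [-0.48188594  0.19257858 -0.07244084] [ 0.55972315  0.41493456 -0.45152653  0.70081978 -0.00228694 -1.25467362]
-76.04307824602355
```

View pics/w6.png

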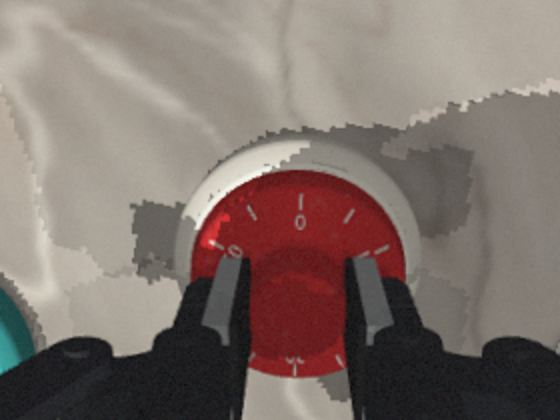

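By tool yaw (284° against the mark at about 152°) the dial is near 131°. I'll wind a further 9° for margin, then start back.

>>> {"fn": "servo_tool", "kwargs": {
  "rot": [
    [0,0,-3],
    [0,0,-3],
    [0,0,-3],
    [0,0,0],
    [0,0,0]
  ],
  "translation": [
    [0,-0.01,0],
    [0,-0.01,0],
    [0,-0.01,0],
    [0,0,0],
    [0,0,0]
  ],
  "fingers": [0.15,0.15,0.15,0.15,0.15]
}}

```text
t: 12.82
tool_pos: [0.4466, 0.2788, 0.0492]
tcp_rot: [0.834, -0.552, 0.002, -0.001]
ft_force: [-0.3, -2.8, 15.6]
width: 0.258
grip_force: 45.4
```

>>> {"fn": "servo_tool", "kwargs": {
  "rot": [
    [0,0,3],
    [0,0,3],
    [0,0,3],
    [0,0,3],
    [0,0,3],
    [0,0,3],
    [0,0,3],
    [0,0,3],
    [0,0,3],
    [0,0,3]
  ],
  "translation": [
    [0,0.01,0],
    [0,0.01,0],
    [0,0.01,0],
    [0,0.01,0],
    [0,0.01,0],
    [0,0.01,0],
    [0,0.01,0],
    [0,0.01,0],
    [0,0.01,0],
    [0,0.01,0]
  ],
  "fingers": [0.15,0.15,0.15,0.15,0.15,0.15,0.15,0.15,0.15,0.15]
}}

```text
t: 14.08
tool_pos: [0.4454, 0.2787, 0.0492]
tcp_rot: [-0.662, 0.75, -0.001, 0.001]
ft_force: [-0.6, -2.7, 14.8]
width: 0.258
grip_force: 45.5
```

>>> {"fn": "servo_tool", "kwargs": {
  "rot": [
    [0,0,3],
    [0,0,3],
    [0,0,3],
    [0,0,3],
    [0,0,3],
    [0,0,3],
    [0,0,3],
    [0,0,3],
    [0,0,3],
    [0,0,3]
  ],
  "translation": [
    [0,0.01,0],
    [0,0.01,0],
    [0,0.01,0],
    [0,0.01,0],
    [0,0.01,0],
    [0,0.01,0],
    [0,0.01,0],
    [0,0.01,0],
    [0,0.01,0],
    [0,0.01,0]
  ],
  "fingers": [0.15,0.15,0.15,0.15,0.15,0.15,0.15,0.15,0.15,0.15]
}}

```text
t: 15.32
tool_pos: [0.4444, 0.2792, 0.0492]
tcp_rot: [-0.445, 0.895, -0.001, 0.002]
ft_force: [-0.6, -1.4, 16.3]
width: 0.259
grip_force: 45.5
```

>>> {"fn": "servo_tool", "kwargs": {
  "rot": [
    [0,0,3],
    [0,0,3],
    [0,0,3],
    [0,0,3],
    [0,0,3],
    [0,0,3],
    [0,0,1],
    [0,0,0],
    [0,0,0],
    [0,0,0],
    [0,0,0]
  ],
  "translation": [
    [0,0.01,0],
    [0,0.01,0],
    [0,0.01,0],
    [0,0.01,0],
    [0,0.01,0],
    [0,0.01,0],
    [0,0,0],
    [0,0,0],
    [0,0,0],
    [0,0,0],
    [0,0,0]
  ],
  "fingers": [0.15,0.15,0.15,0.15,0.15,0.15,0.15,0.15,0.15,0.15,0.15]
}}

```text
t: 16.7
tool_pos: [0.4439, 0.2797, 0.0492]
tcp_rot: [-0.292, 0.956, -0.0, 0.002]
ft_force: [-0.5, -1.8, 15.0]
width: 0.258
grip_force: 45.5
```

Run:
```python
from h import *
s=env.observe(); im=imaging.snapshot("wrist"); cv2.imwrite("pics/w7.png",cv2.resize(im[120:330,130:410,::-1],None,fx=2.8,fy=2.8,interpolation=cv2.INTER_CUBIC))
print(s["t"],s["tool_pos"],s["ft_force"])
R=Ro.from_quat(s["tcp_rot"]).as_matrix(); print(np.degrees(np.arctan2(R[1,0],R[0,0])))
```

```text
16.7 [0.44393215 0.2796687  0.0491584 ] [-0.47555718 -1.80109386 15.04041954]
-146.0077800250329
```

View pics/w7.png

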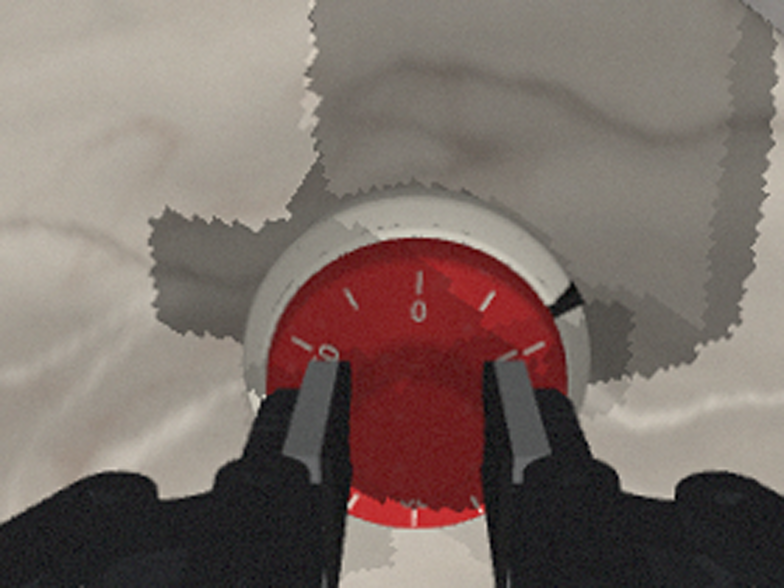

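The mark at (567,297) sits near the 10 stroke at (535,349). I'll check this numerically by fitting a circle through the strokes.

Run:
```python
from h import *
from scipy.optimize import least_squares
s=env.observe()
g=lambda x,y:wplane((130+x/2.8-.3,120+y/2.8-.3),s,zz)[:2]
zz=.038; st={0:(420,281),5:(488,300),10:(535,349),55:(350,298),50:(302,343),30:(415,517)}
P=np.array([g(*v) for v in st.values()]); k=np.array(list(st))
f=lambda q:(P-q[:2]-q[2]*np.c_[np.cos(q[3]-np.radians(6*k)),np.sin(q[3]-np.radians(6*k))]).ravel()
r=least_squares(f,[.444,.281,.024,np.radians(213)]); print(r.x,np.degrees(r.x[3]),np.abs(r.fun).max())
zz=.022
m=g(567,297); d=m-r.x[:2]; a=np.degrees(np.arctan2(d[1],d[0])); print(m,np.hypot(*d),a,"dial",np.degrees(r.x[3])-a)
# first picture with same centre method
```

```text
[0.44454467 0.27981188 0.0232069  3.7151251 ] 212.86098868263176 0.00022637681864214228
[0.4161833  0.29487166] 0.032111750258875284 152.03187168328193 dial 60.82911699934982
```

The dial is at 60.8° (10.1 min) and the mark direction is unchanged. I'll unload, open and retreat.

>>> {"fn": "servo_tool", "kwargs": {
  "rot": [
    [0,0,0],
    [0,0,0],
    [0,0,0],
    [0,0,0]
  ],
  "translation": [
    [0,0,-0.06],
    [0,0,-0.06],
    [0,0,-0.05],
    [0,0,0]
  ],
  "fingers": [0.15,0.15,0.15,0.15]
}}

```text
t: 17.25
tool_pos: [0.4436, 0.2795, 0.0495]
tcp_rot: [-0.292, 0.956, -0.0, 0.001]
ft_force: [1.1, -0.1, 6.3]
width: 0.255
grip_force: 43.5
```

>>> {"fn": "servo_tool", "kwargs": {
  "rot": [
    [0,0,0],
    [0,0,0],
    [0,0,0],
    [0,0,0],
    [0,0,0],
    [0,0,0]
  ],
  "translation": [
    [0,0,0],
    [0,0,0],
    [0,0,0],
    [0,0,0],
    [0,0,0],
    [0,0,0]
  ],
  "fingers": [0.3,0.36,0.42,0.5,0.55,0.55]
}}

```text
t: 18.0
tool_pos: [0.4423, 0.2795, 0.0487]
tcp_rot: [-0.292, 0.956, -0.0, -0.0]
ft_force: [-0.3, 0.2, 0.1]
width: 0.553
grip_force: 0.0
```

>>> {"fn": "servo_tool", "kwargs": {
  "rot": [
    [0,0,0],
    [0,0,0],
    [0,0,0],
    [0,0,0],
    [0,0,0],
    [0,0,0]
  ],
  "translation": [
    [0,0,-1],
    [0,0,-3],
    [0,0,-4],
    [0,0,-4],
    [0,0,0],
    [0,0,0]
  ],
  "fingers": [0.55,0.55,0.55,0.55,0.55,0.55]
}}

```text
t: 18.75
tool_pos: [0.4422, 0.2795, 0.1689]
tcp_rot: [-0.292, 0.956, 0.0, 0.0]
ft_force: [-0.5, -0.2, 0.0]
width: 0.548
grip_force: 0.0
```

Run:
```python
from h import *
s=env.observe(); im=imaging.snapshot("wrist"); cv2.imwrite("pics/w8.png",cv2.resize(im[130:270,190:370,::-1],None,fx=4,fy=4,interpolation=cv2.INTER_CUBIC))
print(s["t"],s["tool_pos"],s["ft_force"])
```

```text
18.75 [0.44224514 0.27945161 0.16889005] [-0.45499312 -0.20993098  0.03597853]
```

View pics/w8.png

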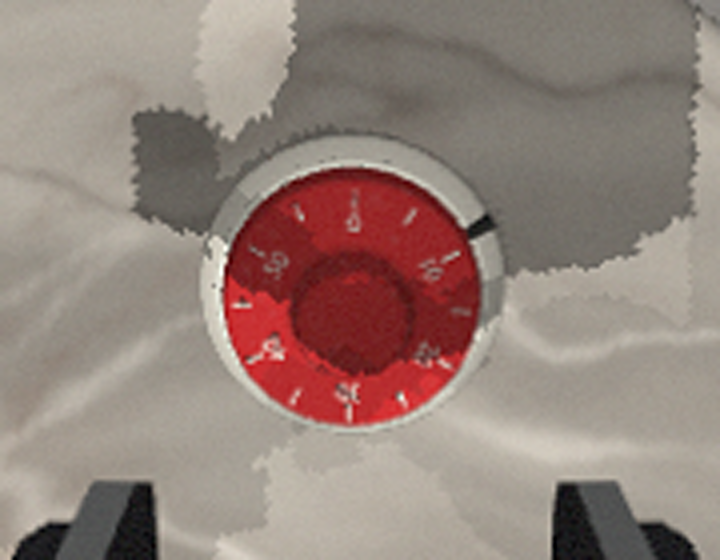

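The mark at (480,225) stands at the 10 stroke at (450,257), as seen with the camera's tilt. The base is upright, and the gripper is clear of it. I'll hand the job in.

```bash
python3 -c "
from workcell import ticket; print(ticket.finish_job())"
```

```text
the job is handed in; nothing more can be done
None
```

I wound the timer's dial to about 23 minutes, turned it back to about 10 minutes (60.8° measured before letting go) and released it; the base moved roughly 2 mm by my estimate, and the job is handed in, with no verdict shown.

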